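Fetch the C clamp from under the shelf with a pull hook

ROBOT

A 7-joint arm with a two-finger parallel gripper is mounted at the origin on a cart in front of the work surface, level with it; the furniture and walls round the work are solid. World frame = base frame: x ahead of the robot, y to its left, z up, the work surface at z = 0. Lengths are in mm, angles in rad, forces in N, time in s.
With the tool pointing down it reaches from about 400 to 850 mm from the base axis. Payload 10.4 kg.
Tool frame: the origin (TCP) lies at the very end of the fingers, on their centre line; the grasp point (between the pads) lies 19 mm behind it; z points along the fingers, x is the direction in which the jaws open and shut, and the axes are right-handed (so a half turn about z gives the same grasp; the last joint's range is limited). The gripper opens to 85 mm and grips with 20 to 120 N. Pads are 22 mm wide; open, the fingers measure 114 mm over their backs; the gripper's body (76 mm by 85 mm) begins 54 mm behind the grasp point. The pads swing forward as they close: fully open they stand 13 mm farther back than shut.
Start: joints at [1.259, 0.332, -0.065, 1.46, 0.022, 1.35, -0.088], TCP at [178.023, -599.132, 231.338] pointing down, gripper open.
Joint ranges: [-2.6, 2.6], [-0.5, 2.12], [-1.47, 1.34], [0.16, 2.42], [-1.27, 4.41], [0.06, 2.06], [-2.6, 2.6]. Speed limits (rad/s): [2.22, 2.22, 2.79, 2.79, 3.14, 3.14, 3.14].

INTERFACE

Orientations are given as a unit quaternion [x, y, z, w].
In Python, from bench import manip gives the robot as it stands. Calls block until the motion is done:
- manip.movep(position, orientation): joint-space move of the TCP to a pose.
- manip.line_to(position, rate=150, ori=None, f_stop=None): straight line of the TCP; ori=None keeps the orientation; rate is the mean speed in mm/s. With f_stop (N) it stops when the force on the tool has changed by that much, and returns True; else False.
- manip.set_joints(angles): joint-space move.
- manip.set_gripper(opening): opening from 0.0 (shut) to 1.0 (fully open); the grip force is fixed at half the most; returns when the fingers have stopped.
- manip.hold(seconds).
- manip.ik(position, orientation): joint angles nearest the present ones, or None.
- manip.read_state(): the state.
- manip.grab_frame(name): name is "scene" or "top" or "wrist"; returns (picture, depth): 384x512x3 uint8, red, green, blue; 384x512 float32, mm along the optical axis (not along the pixel's ray), 0 where there is no reading.
- manip.camera_info(name): a dict with "fx", "fy", "cx", "cy" (pixels), "world_from_camera" (4x4, takes a point from camera to world coordinates). Camera axes: x right, y down, z forward; pixel columns grow to the right and rows downward; lengths in mm; the calibration is good to about 2 mm. A picture is of the moment at which its call begins: read the wrist's pose just before it. camera_info takes no time and is no camera call; for the wrist camera it gives the pose at the moment of the call.
A pose or a line that the arm cannot do raises manip.Unreachable and nothing moves.
- manip.job_done(): hands the job in, once; it reports no verdict.
Trained networks look in the newest picture that a camera, given by its name, has taken for a name from the list of things; names that differ only in an ending like _2 or _b are one class to them, and where a whole thing is asked for, a point or a joint stands for the part that bears it (a point fixed in the world has none). Each returns a list of dicts, best first, with "confidence" (0 to 1); they miss things now and then, are a little off and sometimes report something else, mostly with a low value. They report only what shows in the picture. A call takes as long as a camera call.
- manip.find_in(target, camera): "box" ([left, top, right, bottom] in pixels, round what is visible of it).
The state is a dict: "time_s": time; "joint_positions": joint angles; "joint_velocities": joint speeds; "joint_efforts": joint torques, N m; "eef_pos": TCP position; "ee_rot": TCP orientation; "wrist_force": force on the tool from outside, world axes, zero at the start; "wrist_torque": the same for the moment, N m; "gripper_width": opening from 0.0 (shut) to 1.0 (fully open).
Only numpy, scipy, OpenCV 4.12 (cv2) and the standard library are available. Lean on these libraries where they do the work, as an engineer would, in place of code of your own. Each camera call takes 0.05 s, during which the arm holds its last target. There are 200 camera calls.

TASK

Take the orange-handled pull hook off its stand, hook the red C clamp that lies far in under the plywood shelf, and drag it out along the chest top until all of it is clear in front of it. Touch the clamp with the hook only, then hang the hook back upright in its stand, collar down on the fork, and let go. Leave the tape roll, the coupling and the wooden offcut where they are.

Things in the scene. Friction and masses are not known exactly. Their poses are not given: they have to be found in the camera images.
- chest: Fixed low blue tool chest on the bench; the work is done on its flat black top at world z = 0.170, which spans world x 0.415 to 0.77, y -0.01 to 0.56. Origin: centre of its underside. To its right stands a fixed clear drawer tower, 0.8 m tall, from world y -0.15 to -0.50 and from x 0.50 (its handles) on: keep the arm clear of it.
- shelf_box: Fixed bench shelf on the chest top: plywood roof 200 x 260 x 10 mm (underside at 145 mm) on four dark steel legs 20 x 10 mm at its corners, closed behind by a panel. Origin: centre of its footprint, on the chest top; its own -x points out of its open front, z up; the front edge is at x -100, the legs leave 240 mm (y) between them. On the roof a carton and a pipe elbow up to 53 mm high are fixed, x -25 to +95.
- shelf_front (a point): Middle of the lower front edge of the shelf's roof: 145 mm above the chest top, at x = -100 in the shelf's frame. Same axes as the shelf.
- clamp: Loose red C clamp lying flat, 116 x 191 x 26 mm, 0.45 kg (varies). Origin: centre of its outline, on its underside. The C's back bar runs along y at x +40 to +58; end jaw at y -94 to -75, screw boss at y 5 to 30, screw along y at x -26: these enclose a window, x -14 to 38, y -68 to 0. At the start its back bar is towards the shelf's front (+x within 0.25 rad), 10 to 45 mm behind the roof's edge.
- clamp_window (a point): Point in the middle of the clamp's window: (18, -30, 13) mm in the clamp's frame, same axes. The hook's toe goes down into the window here; the inner face of the back bar is 21 mm from it in +x.
- clamp_foot (a point): Outer corner of the clamp's end jaw, (-39, -94, 13) mm in the clamp's frame.
- clamp_bar_out (a point): One end of the thin cross bar of the clamp's screw, (-54, 88, 13) mm in the clamp's frame.
- clamp_bar_in (a point): The other end of that cross bar, (10, 88, 13) mm in the clamp's frame.
- clamp_back (a point): Outermost point of the clamp's back bar, (58, -35, 13) mm in the clamp's frame. These four points outline the clamp.
- stand: Fixed tool stand on the chest top: base 85 x 85 x 6 mm (origin at the centre of its underside), post at x +22 to +36, on it a level fork: two arms, 10 mm wide, tops at 140 mm, from the post to x -26, with a 16 mm slot between them open to -x. Lips 5 mm high stand on the arms' tips, x -26 to -21. To take the hook off, lift it 8 mm or more, then move it 50 mm along the stand's -x.
- stand_seat (a point): Middle of the seat, on the level of the fork arms' tops, 140 mm above the chest top, where the middle of the collar's underside belongs. Same axes as the stand.
- hook_grip (a point): Centre of the loose pull hook's handle, where it is grasped. It hangs upright (z up) in the fork, axes parallel to the stand's. Orange handle 24 x 24 mm, 64 mm long; under it a collar 30 x 30 x 6 mm (underside 38 mm below this point) rests on the fork; a steel shaft 9 mm thick runs down to 148 mm below this point; from there the toe is bent 45 degrees towards the hook's -y, 20 mm long. 0.16 kg.
- hook_toe (a point): Centre of the round end (radius 4.5 mm) of the hook's toe: (0, -14, -162) mm from the handle's centre in the hook's frame. Same axes as the hook.
- tape_roll: Loose roll of thread tape in a blue shell, 54 mm across, 18 mm high, on the chest top; origin at the centre of its underside. To be left alone.
- coupling: Loose brown pipe coupling standing on end, 46 mm across, 40 mm high; origin at the centre of its underside. To be left alone.
- offcut: Loose pine offcut, 45 x 80 x 38 mm (long side along its y); origin at the centre of its underside. To be left alone.
- hook: The pull hook itself, as told under hook_grip: same axes, origin at the middle of the underside of its collar, 38 mm below the handle's centre.

How it is judged:
By the outcome, as a careful person would: the job done as asked, in the order asked, and still so for the second after the job is handed in, with the robot touching nothing.
It also fails if it takes over 64 s, if anything falls off the work surface, if the arm or the gripper's body presses on something with over 40 N, if the wrist force passes 120 N, or if a joint passes its speed limit or range.

## Working session

There is one attempt and no reset: what is moved stays moved. The work goes in short steps, each a Python script; the robot and the scene stay as the last script left them, time stands still between calls to the robot, and variables do not carry over. Pictures are saved under pics/ and viewed, about 8 in all and at most 12, crops included, and the job is handed in when it is done.

```bash
mkdir -p pics; ls; python3 - <<'E'
from bench import manip
import cv2,numpy as np
for c in ("scene","top"):
    p,d=manip.grab_frame(c); cv2.imwrite(f"pics/{c}0.png",p[:,:,::-1]); np.save(f"pics/{c}0.npy",d)
    i=manip.camera_info(c); print(c,i["fx"],i["cx"],i["cy"],np.round(i["world_from_camera"],3).tolist())
    for t in ("clamp","clamp_window","stand","stand_seat","hook_grip","hook_toe","shelf_box","shelf_front","tape_roll","coupling","offcut"):
        print(t,[(np.round(r["box"]).tolist(),round(r["confidence"],2)) for r in manip.find_in(t,c)[:2]])
print(manip.read_state())
a=np.hstack([cv2.imread("pics/scene0.png"),cv2.imread("pics/top0.png")]);
E
```

```text
pics
scene 408.0870487977167 254.4821488766101 184.85652539317886 [[0.923, -0.311, 0.226, 376.07], [-0.384, -0.72, 0.578, -299.729], [-0.017, -0.621, -0.784, 975.541], [0.0, 0.0, 0.0, 1.0]]
clamp [([203.0, 160.0, 275.0, 190.0], 0.63)]
clamp_window [([202.0, 159.0, 278.0, 190.0], 0.56)]
stand [([280.0, 208.0, 333.0, 277.0], 0.6)]
stand_seat [([281.0, 206.0, 329.0, 279.0], 0.63)]
hook_grip [([300.0, 196.0, 324.0, 258.0], 0.87), ([280.0, 208.0, 333.0, 280.0], 0.72)]
hook_toe [([334.0, 214.0, 354.0, 251.0], 0.69), ([299.0, 195.0, 320.0, 258.0], 0.6)]
shelf_box [([170.0, 86.0, 298.0, 204.0], 0.9), ([149.0, 132.0, 345.0, 352.0], 0.21)]
shelf_front [([170.0, 89.0, 295.0, 207.0], 0.87)]
tape_roll [([231.0, 286.0, 253.0, 314.0], 0.88)]
coupling [([314.0, 184.0, 335.0, 210.0], 0.66)]
offcut [([333.0, 213.0, 355.0, 249.0], 0.83), ([300.0, 194.0, 322.0, 257.0], 0.63)]
top 483.73725706958425 257.7350716346814 185.85673970833048 [[-0.351, -0.744, 0.568, -129.294], [-0.936, 0.285, -0.205, 492.674], [-0.009, -0.604, -0.797, 1221.955], [0.0, 0.0, 0.0, 1.0]]
clamp []
clamp_window []
stand []
stand_sea
[... 154 characters left out ...]
19464, -0.06467727,  1.46013   ,  0.02157521,
        1.34990651, -0.08851579]), 'joint_velocities': array([-4.52573279e-04, -2.35421560e-03,  2.28279033e-03, -1.16743024e-03,
       -1.22819268e-05, -1.11430143e-03,  8.16538491e-04]), 'joint_efforts': array([ 2.55754649e-04, -6.25238585e+01,  4.94046940e-02, -3.91821563e+01,
        1.66230288e-02,  2.07155463e-03, -2.75026593e-05]), 'eef_pos': array([ 178.03207041, -599.1126157 ,  231.32646481]), 'ee_rot': array([ 8.01496614e-01, -5.97999312e-01,  3.12643290e-05,  2.75046724e-06]), 'wrist_force': array([ 0.79837598,  0.96653974, -0.76321021]), 'wrist_torque': array([0.0217715 , 0.01784119, 0.02119718]), 'gripper_width': 0.9958813953426718}
```

```bash
python3 - <<'E'
import cv2,numpy as np
a=cv2.imread("pics/scene0.png")[75:365,140:380]
cv2.imwrite("pics/v1.png",cv2.resize(a,None,fx=2,fy=2,interpolation=cv2.INTER_CUBIC))
E
```

```text
(no output)
```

View pics/v1.png

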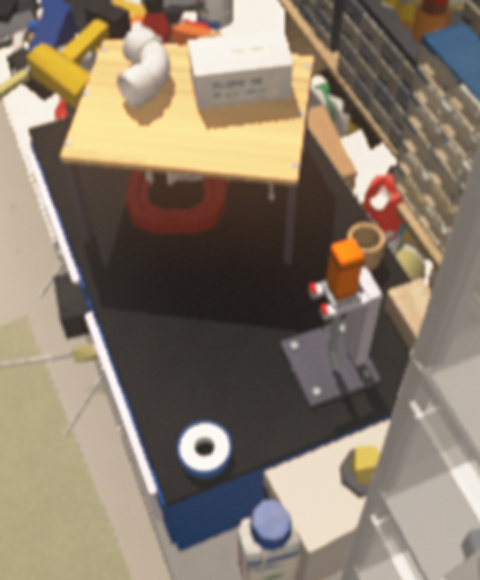

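View pics/top0.png

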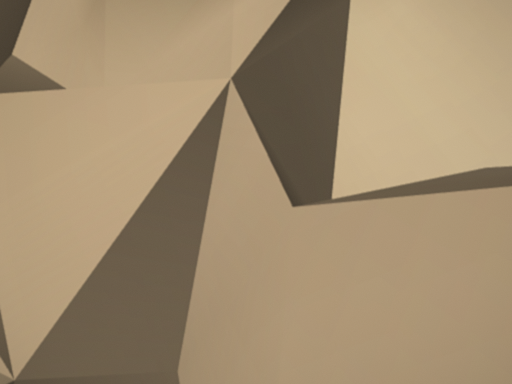

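```bash
cat > h.py <<'E'
from bench import manip
import cv2,numpy as np
def cloud(c,d,M=None):
    i=manip.camera_info(c); M=i["world_from_camera"] if M is None else M
    v,u=np.mgrid[:d.shape[0],:d.shape[1]]
    P=np.stack([(u-i["cx"])/i["fx"]*d,(v-i["cy"])/i["fy"]*d,d],-1)
    return P@np.array(M)[:3,:3].T+np.array(M)[:3,3]
def rect(P):
    (c,s,a)=cv2.minAreaRect(P[:,:2].astype(np.float32)); return np.round(c,1),np.round(s,1),round(a,1),cv2.boxPoints((c,s,a)).round(0).tolist()
E
python3 - <<'E'
from h import *
p=cv2.imread("pics/scene0.png")
d=np.load("pics/scene0.npy"); P=cloud("scene",d); hsv=cv2.cvtColor(p,cv2.COLOR_BGR2HSV); ok=d>0
H,S,V=hsv[...,0],hsv[...,1],hsv[...,2]; X,Y,Z=P[...,0],P[...,1],P[...,2]
on=ok&(X>400)&(X<780)&(Y>-20)&(Y<570)
def show(n,m):
    m=cv2.morphologyEx(m.astype(np.uint8),cv2.MORPH_OPEN,np.ones((2,2)))>0
    q=P[m]; 
    if len(q)<4: print(n,len(q)); return
    print(n,len(q),"med",np.median(q,0).round(0),"lo",np.percentile(q,2,0).round(0),"hi",np.percentile(q,98,0).round(0)); print("   ",rect(q))
bl=on&(V<60)&(abs(Z-170)<10); print("chest z",np.median(Z[bl]))
show("roof",on&(abs(Z-325)<6)&(Y>200))
show("orange",on&(H>3)&(H<14)&(S>200)&(Z>300))
show("handle top",on&(H>3)&(H<16)&(S>150)&(Z>380))
show("red",on&((H<6)|(H>172))&(S>120)&(Z<215)&(Y>150))
show("base",on&(abs(Z-176)<3)&(Y<200)&(X>520)&(V>60))
show("fork",on&(abs(Z-310)<7)&(Y<200)&(X>500)&(S<90))
show("tape",on&(abs(Z-188)<6)&(Y<150)&(X<560))
m=np.zeros_like(on); m[182:212,312:338]=1; show("coupling",m&on&(abs(Z-210)<7))
m[:]=0; m[210:252,330:358]=1; show("offcut",m&on&(abs(Z-208)<7))
# red outline in plane z=196 by boxes of row/cols
g=((H<6)|(H>172))&(S>100); g[:155]=0; g[:,:195]=0; g[195:]=0;g[:,285:]=0
ys,xs=np.nonzero(g); print(xs.min(),xs.max(),ys.min(),ys.max(),np.median(Z[g&ok]))
E
```

```text
chest z 170.5425105666767
roof 5148 med [575. 319. 325.] lo [449. 217. 317.] hi [731. 466. 329.]
    (array([525.9, 247.8]), array([1100.8,  277.2]), 60.6, [[135.0, -163.0], [376.0, -300.0], [917.0, 659.0], [676.0, 795.0]])
orange 188 med [627.  55. 350.] lo [620.  53. 323.] hi [641.  67. 379.]
    (array([ 509.6, -122.3]), array([443.4,  26.1]), 56.4, [[376.0, -300.0], [398.0, -314.0], [643.0, 55.0], [621.0, 70.0]])
handle top 0
red 599 med [542. 304. 190.] lo [497. 228. 169.] hi [779. 355. 199.]
    (array([586.7,   4.7]), array([675.3, 303.5]), 79.5, [[376.0, -300.0], [674.0, -355.0], [797.0, 309.0], [499.0, 364.0]])
base 977 med [624.  54. 176.] lo [592.  24. 170.] hi [670. 103. 200.]
    (array([ 540.6, -108.5]), array([492.6, 108.7]), 61.7, [[376.0, -300.0], [472.0, -351.0], [705.0, 83.0], [609.0, 134.0]])
fork 276 med [654.  54. 310.] lo [613.  47. 169.] hi [729. 147. 317.]
    (array([533.6, -54.7]), array([577.6,  75.9]), 49.8, [[318.0, -251.0], [376.0, -300.0], [749.0, 141.0], [691.0, 190.0]])
tape 481 med [469.  19. 186.] lo [444.  -3. 171.] hi [494.  45. 190.]
    (array([468.8,  22.2]), array([51.8, 51.8]), 52.3, [[432.0, 18.0], [473.0, -14.0], [505.0, 27.0], [464.0, 58.0]])
coupling 106 med [742. 185. 206.] lo [650.  85. 167.] hi [774. 197. 362.]
    (array([567.4, -30.9]), array([658.7,  41.8]), 50.9, [[344.0, -273.0], [376.0, -300.0], [791.0, 212.0], [759.0, 238.0]])
offcut 356 med [733.  78. 209.] lo [ 520. -159.  204.] hi [762. 100. 683.]
    (array([612.4, -38.5]), array([703.6,  40.9]), 44.8, [[348.0, -272.0], [377.0, -301.0], [876.0, 195.0], [848.0, 224.0]])
204 251 162 192 193.55653982564502
```

```bash
python3 - <<'E'
from h import *
p=cv2.imread("pics/scene0.png")
d=np.load("pics/scene0.npy"); P=cloud("scene",d); hsv=cv2.cvtColor(p,cv2.COLOR_BGR2HSV); ok=d>0
H,S,V=hsv[...,0],hsv[...,1],hsv[...,2]; X,Y,Z=P[...,0],P[...,1],P[...,2]
on=ok&(X>400)&(X<790)&(Y>-20)&(Y<570)
def show(n,m):
    n_,L,st,_=cv2.connectedComponentsWithStats(m.astype(np.uint8),connectivity=8); 
    m=L==1+np.argmax(st[1:,4]); q=P[m]
    print(n,len(q),"lo",np.percentile(q,2,0).round(0),"hi",np.percentile(q,98,0).round(0)); print("   ",rect(q))
show("roof",on&(abs(Z-325)<7)&(Y>180))
show("orange",on&(H>3)&(H<16)&(S>180)&(Z>300)&(Y<150))
show("otop",on&(H>3)&(H<16)&(S>140)&(Z>377)&(Y<150))
red=((H<6)|(H>172))&(S>120)
show("red",on&red&(Z<215)&(Y>150)&(X<650))
show("redtop",on&red&(abs(Z-196)<5)&(Y>150)&(X<650))
show("base",on&(abs(Z-176)<3)&(Y<200)&(X>520)&(V>50))
show("arms",on&(abs(Z-310)<8)&(Y<200)&(X>560)&(X<690)&~((H<16)&(S>140)))
show("coupling",on&(abs(Z-210)<7)&(Y>110)&(X>660)&(Y<230))
show("offcut",on&(abs(Z-208)<7)&(X>690)&(Y<130))
E
```

```text
roof 5241 lo [450. 220. 321.] hi [725. 468. 328.]
    (array([590. , 354.2]), array([202.1, 259.9]), 59.0, [[427.0, 335.0], [649.0, 201.0], [753.0, 374.0], [531.0, 508.0]])
orange 318 lo [620.  53. 326.] hi [642.  76. 381.]
    (array([631.5,  65.2]), array([25.2, 23.9]), 89.3, [[619.0, 53.0], [643.0, 52.0], [644.0, 78.0], [620.0, 78.0]])
otop 81 lo [620.  53. 377.] hi [643.  77. 382.]
    (array([631.8,  65.2]), array([25.2, 23.4]), 89.9, [[620.0, 53.0], [643.0, 53.0], [644.0, 78.0], [620.0, 78.0]])
red 587 lo [496. 291. 171.] hi [598. 362. 199.]
    (array([546.3, 325.6]), array([ 60.1, 118.7]), 59.0, [[480.0, 330.0], [582.0, 269.0], [613.0, 321.0], [511.0, 382.0]])
redtop 324 lo [496. 292. 192.] hi [601. 362. 199.]
    (array([545.9, 322.9]), array([ 50.8, 118.8]), 63.1, [[481.0, 327.0], [587.0, 273.0], [610.0, 319.0], [504.0, 372.0]])
base 1006 lo [591.  25. 174.] hi [670. 106. 179.]
    (array([631.8,  66.4]), array([88.8, 88.3]), 85.3, [[584.0, 26.0], [672.0, 19.0], [679.0, 107.0], [591.0, 114.0]])
arms 334 lo [607.  47. 303.] hi [667.  81. 317.]
    (array([636.7,  64.6]), array([37.4, 61.9]), 85.3, [[604.0, 49.0], [666.0, 43.0], [669.0, 81.0], [607.0, 86.0]])
coupling 110 lo [718. 157. 204.] hi [754. 199. 213.]
    (array([736.2, 179.7]), array([37., 44.]), 13.6, [[713.0, 197.0], [723.0, 154.0], [759.0, 163.0], [749.0, 205.0]])
offcut 358 lo [720.  46. 203.] hi [762. 104. 211.]
    (array([741.6,  73.1]), array([63.3, 45.3]), 88.6, [[718.0, 42.0], [763.0, 41.0], [765.0, 104.0], [720.0, 105.0]])
```

```bash
cat >> h.py <<'E'
from scipy.spatial.transform import Rotation as R
def ori(zdir,xdir):
    z=np.array(zdir,float); z/=np.linalg.norm(z); x=np.array(xdir,float); x-=z*(x@z); x/=np.linalg.norm(x)
    return R.from_matrix(np.stack([x,np.cross(z,x),z],1))
SY=np.radians(-5)            # stand yaw
G0=np.array([632,65,348.])   # handle centre when hung
def hookR(yaw,th): # hook orientation: hook -y towards 'yaw' pull dir, handle leaning by th towards hook -y
    return R.from_euler('z',yaw)*R.from_euler('x',th)
def tool(Rh,flip=1): # tool z = -hook z, tool x = flip*hook x
    m=Rh.as_matrix(); return ori(-m[:,2],flip*m[:,0])
def tcp_from_grip(g,Rh): return np.array(g)-19*Rh.as_matrix()[:,2]
def grip_from_toe(t,Rh): return np.array(t)-Rh.apply([0,-14,-162])
def log(m=""): s=manip.read_state(); print(m,"t",round(s["time_s"],1),s["eef_pos"].round(1),"F",s["wrist_force"].round(1),"w",round(float(s["gripper_width"]),3))
E
python3 - <<'E'
from h import *
def t(n,p,o):
    q=manip.ik(list(p),o.as_quat().tolist()); print(n,np.round(p),None if q is None else np.round(q,2))
for f in (1,-1):
    H0=hookR(SY,0); o=tool(H0,f)
    t("retr",[130,-400,450],o); t("mid",[430,60,480],o); t("grasp",tcp_from_grip(G0,H0),o); t("lift",tcp_from_grip(G0+[-60,0,120],H0),o)
    for th in (35,45,55):
        Hp=hookR(np.radians(-29),np.radians(th)); o=tool(Hp,f); out=-Hp.as_matrix()[:,1]; out[2]=0; out/=np.linalg.norm(out)
        for s in (0,60,120,165): t(f"pull{th} {s}",tcp_from_grip(grip_from_toe(np.array([571,324,182])+s*out,Hp),Hp),o)
E
```

```text
retr [ 130 -400  450] [ 1.35 -0.13 -0.17  1.52 -0.02  1.75  1.09]
mid [430  60 480] [ 0.71 -0.09 -0.85  1.39 -0.07  1.81 -0.25]
grasp [632.  65. 329.] [ 0.47  0.48 -0.96  1.23  0.39  1.62 -0.5 ]
lift [572.  65. 449.] [ 0.55  0.37 -1.08  1.12  0.33  1.82 -0.5 ]
pull35 0 [537. 262. 307.] [ 1.19 -0.05 -1.41  1.82 -0.6   0.97 -0.49]
pull35 60 [508. 210. 307.] [ 1.1  -0.23 -1.12  1.9  -0.81  1.12 -0.26]
pull35 120 [479. 157. 307.] [ 1.04 -0.29 -0.92  1.97 -0.86  1.21 -0.13]
pull35 165 [457. 118. 307.] [ 1.02 -0.32 -0.8   2.01 -0.86  1.28 -0.05]
pull45 0 [527. 244. 293.] [ 1.04 -0.15 -1.12  1.99 -0.99  0.96 -0.11]
pull45 60 [498. 192. 293.] [ 1.03 -0.24 -0.95  2.06 -1.05  1.1   0.02]
pull45 120 [469. 139. 293.] [ 1.02 -0.28 -0.79  2.11 -1.05  1.21  0.11]
pull45 165 [447. 100. 293.] [ 1.03 -0.3  -0.69  2.13 -1.02  1.29  0.18]
pull55 0 [518. 229. 275.] [ 0.73 -0.1  -0.75  2.14 -1.23  0.91  0.2 ]
pull55 60 [489. 176. 275.] [ 0.82 -0.17 -0.68  2.19 -1.23  1.06  0.27]
pull55 120 [460. 124. 275.] [ 1.   -0.21 -0.69  2.22 -1.2   1.22  0.35]
pull55 165 [438.  84. 275.] [ 1.06 -0.22 -0.62  2.23 -1.
[... 158 characters left out ...]
  1.69  2.54]
lift [572.  65. 449.] [ 0.63  0.43 -1.25  1.12  0.42  1.85  2.59]
pull35 0 [537. 262. 307.] [-1.27 -0.18  0.88  1.91 -0.31  0.89  2.42]
pull35 60 [508. 210. 307.] [-1.23 -0.35  0.86  1.99 -0.16  0.92  2.36]
pull35 120 [479. 157. 307.] [-0.94 -0.38  0.69  2.04 -0.24  0.98  2.49]
pull35 165 [457. 118. 307.] [-0.87 -0.46  0.68  2.08 -0.21  1.03  2.53]
pull45 0 [527. 244. 293.] [-1.46 -0.48  1.04  2.08 -0.12  0.69  2.37]
pull45 60 [498. 192. 293.] [-1.16 -0.47  0.88  2.13 -0.28  0.77  2.56]
pull45 120 [469. 139. 293.] None
pull45 165 [447. 100. 293.] None
pull55 0 [518. 229. 275.] None
pull55 60 [489. 176. 275.] None
pull55 120 [460. 124. 275.] None
pull55 165 [438.  84. 275.] None
```

```bash
python3 - <<'E'
from h import *
q0=manip.read_state()["ee_rot"]
manip.movep([128,-400,450],q0.tolist()); log("retr")
manip.set_joints([-0.14,-0.13,0,1.52,0,1.75,-0.25]); log("mid")
Hp=hookR(np.radians(-29),np.radians(50)); o=tool(Hp)
p=[470,150,390]; q=manip.ik(p,o.as_quat().tolist()); print(q)
if q is not None:
    manip.movep(p,o.as_quat().tolist()); log("view")
    M=manip.camera_info("wrist")["world_from_camera"]; pic,d=manip.grab_frame("wrist")
    cv2.imwrite("pics/w1.png",pic[:,:,::-1]); np.save("pics/w1.npy",d); np.save("pics/w1M.npy",M); print(np.round(M,3).tolist(),manip.camera_info("wrist")["fx"])
    for t in ("clamp","stand","shelf_box"): print(t,[(np.round(r["box"]).tolist(),round(r["confidence"],2)) for r in manip.find_in(t,"wrist")[:2]])
E
```

```text
retr t 2.4 [ 128.1 -400.5  448.8] F [-0.4 -0.2 -0.3] w 1.005
mid t 4.2 [426.7  12.9 447.9] F [-0.3 -0.5 -1.3] w 1.003
[-0.09103453 -0.32456049  0.15014099  2.03841869 -0.81533856  1.12477408
 -0.1914565 ]
view t 5.0 [470.1 149.5 390.7] F [ 0.9  0.6 -0.1] w 1.0
[[0.875, -0.399, 0.274, 437.05], [-0.484, -0.722, 0.495, 91.259], [0.0, -0.566, -0.825, 535.003], [0.0, 0.0, 0.0, 1.0]] 264.83544863759306
clamp [([208.0, 153.0, 322.0, 203.0], 0.9)]
stand [([396.0, 241.0, 512.0, 358.0], 0.92)]
shelf_box [([150.0, 22.0, 384.0, 220.0], 0.67), ([136.0, 129.0, 512.0, 382.0], 0.53)]
```

View pics/w1.png

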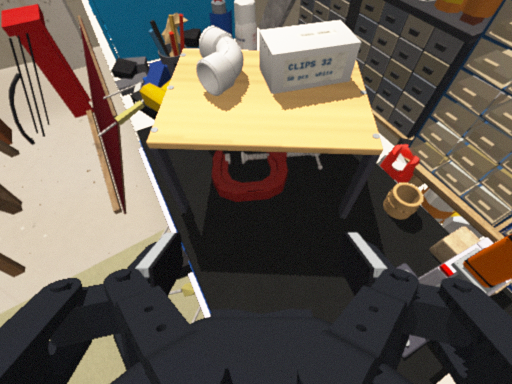

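```bash
python3 - <<'E'
from h import *
p=cv2.imread("pics/w1.png"); d=np.load("pics/w1.npy"); P=cloud("wrist",d,np.load("pics/w1M.npy")); hsv=cv2.cvtColor(p,cv2.COLOR_BGR2HSV); ok=d>0
H,S,V=hsv[...,0],hsv[...,1],hsv[...,2]; X,Y,Z=P[...,0],P[...,1],P[...,2]
def show(n,m):
    n_,L,st,_=cv2.connectedComponentsWithStats(m.astype(np.uint8),connectivity=8); 
    m=L==1+np.argmax(st[1:,4]); q=P[m]; print(n,len(q),np.percentile(q[:,2],[5,50,95]).round(0),rect(q)); return m
on=ok&(X>400)&(X<790)&(Y>-20)&(Y<570)
print("chest",np.median(Z[on&(V<45)&(abs(Z-170)<12)]))
show("roof",on&(abs(Z-325)<7)&(Y>180))
red=on&((H<6)|(H>172))&(S>120)&(X<680)&(Y>200)&(Z<215)
m=show("red",red); m=show("redtop",red&(Z>191)&(Z<202))
show("otop",on&(H>3)&(H<16)&(S>140)&(Z>372)&(Y<150))
show("coupling",on&(abs(Z-210)<7)&(Y>110)&(X>660)&(Y<230))
C=np.array([590,354]); xs=np.array([.515,.857]); ys=np.array([-.857,.515])
q=P[m]; a=np.stack([(q[:,:2]-C)@-xs,(q[:,:2]-C)@-ys],1)  # clamp-like axes: a0 outward, a1 ~ clamp y
img=np.zeros((90,140),np.uint8)
for u,v in a: 
    r,c=int(90-(u)), int(v+100)
    if 0<=r<90 and 0<=c<140: img[r,c]=255
# front edge per lateral bin
for b in range(-100,60,10):
    s=a[(a[:,1]>=b)&(a[:,1]<b+10),0]
    if len(s): print(b,len(s),np.percentile(s,[0,3,25,75,97,100]).round(0))
E
```

```text
chest 170.56230938659525
roof 15984 [323. 326. 327.] (array([588.8, 352.5]), array([200.6, 259.5]), 58.9, [[426.0, 334.0], [648.0, 200.0], [752.0, 371.0], [530.0, 505.0]])
red 2242 [174. 195. 197.] (array([550. , 346.7]), array([105.5, 139.7]), 52.7, [[462.0, 347.0], [574.0, 262.0], [638.0, 346.0], [526.0, 431.0]])
redtop 1274 [193. 196. 197.] (array([551., 339.]), array([ 91.5, 127.3]), 58.4, [[473.0, 333.0], [581.0, 267.0], [629.0, 345.0], [521.0, 411.0]])
otop 1 [412. 412. 412.] (array([417.8, 144.2]), array([0., 0.]), 0.0, [[418.0, 144.0], [418.0, 144.0], [418.0, 144.0], [418.0, 144.0]])
coupling 384 [204. 209. 211.] (array([731.9, 176.4]), array([42. , 42.8]), 68.2, [[704.0, 165.0], [744.0, 149.0], [760.0, 188.0], [720.0, 204.0]])
-90 118 [-10.  -8.   5.  34.  49.  52.]
-80 192 [-13.  -8.  13.  49.  64.  68.]
-70 83 [40. 46. 55. 68. 71. 72.]
-60 67 [55. 57. 63. 72. 75. 76.]
-50 65 [60. 62. 66. 75. 77. 78.]
-40 62 [62. 62. 67. 75. 77. 77.]
-30 58 [60. 62. 67. 74. 75. 76.]
-20 58 [60. 60. 64. 72. 74. 74.]
-10 60 [57. 58. 64. 71. 72. 73.]
0 72 [-10.  -8.  57.  68.  71.  72.]
10 140 [-11. -10.   0.  59.  67.  68.]
20 207 [-12.  -9.   8.  45.  58.  61.]
30 92 [-11. -10.  11.  35.  50.  53.]
```

```bash
python3 - <<'E'
from h import *
p=cv2.imread("pics/w1.png"); d=np.load("pics/w1.npy"); P=cloud("wrist",d,np.load("pics/w1M.npy")); hsv=cv2.cvtColor(p,cv2.COLOR_BGR2HSV)
H,S=hsv[...,0],hsv[...,1]; Z=P[...,2]
m=(d>0)&(P[...,0]<680)&(P[...,1]>200)&(Z>191)&(Z<202)&((H<6)|(H>172))&(S>120)
C=np.array([589.4,353.3]); e=np.radians(59); xs=np.array([np.cos(e),np.sin(e)]); ys=np.array([-xs[1],xs[0]])
q=P[m][:,:2]-C; a=np.stack([-q@xs,-q@ys],1)
for b in range(-15,80,8):
    s=np.sort(a[(a[:,0]>=b)&(a[:,0]<b+8),1])
    if len(s)>3: g=np.argmax(np.diff(s)); print(b,len(s),"outerL",s[1].round(1),"gap",s[g].round(1),s[g+1].round(1),"outerR",s[-2].round(1))
sub=p[140:215,195:335]; cv2.imwrite("pics/v2.png",cv2.resize(sub,None,fx=5,fy=5,interpolation=cv2.INTER_CUBIC))
E
```

```text
-15 61 outerL -85.8 gap -73.9 7.6 outerR 35.3
-7 79 outerL -86.7 gap -73.3 11.1 outerR 33.3
1 75 outerL -88.7 gap -72.6 18.0 outerR 34.8
9 74 outerL -87.5 gap -72.8 19.7 outerR 34.8
17 69 outerL -86.3 gap -72.2 19.9 outerR 36.2
25 75 outerL -85.5 gap -71.5 21.3 outerR 37.9
33 80 outerL -84.8 gap -69.8 18.1 outerR 36.0
41 96 outerL -85.3 gap -65.3 10.2 outerR 32.7
49 119 outerL -81.2 gap -54.9 -2.3 outerR 31.0
57 229 outerL -77.1 gap -76.9 -75.2 outerR 26.2
65 250 outerL -72.6 gap -8.1 -6.6 outerR 12.0
73 67 outerL -53.2 gap -20.5 -18.9 outerR -20.5
```

View pics/v2.png

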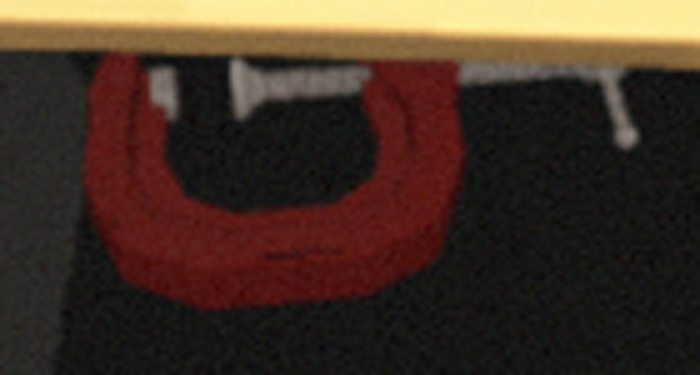

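```bash
python3 - <<'E'
from h import *
from scipy.optimize import least_squares
M=np.load("pics/w1M.npy"); i=manip.camera_info("wrist")
def ray(u,v,z):
    r=M[:3,:3]@[(u-i["cx"])/i["fx"],(v-i["cy"])/i["fy"],1]; return (M[:3,3]+r*(z-M[2,3])/r[2])[:2]
C=np.array([589.4,353.3]); e=np.radians(59); xs=np.array([np.cos(e),np.sin(e)]); ys=np.array([-xs[1],xs[0]])
A=np.stack([-xs,-ys]) 
f=lambda x,y:195+x/5.,
pts={"bar_in":(627,138,183),"scr_tip":(248,90,183),"scr_r":(560,75,183),"pad":(165,92,183)}
m={}
for k,(x,y,z) in pts.items(): w=ray(195+x/5,140+y/5,z); m[k]=A@(w-C); print(k,w.round(1),"aligned",m[k].round(1))
ds=m["scr_r"]-m["scr_tip"]; print("screw angle",np.degrees(np.arctan2(-ds[0],ds[1])))
# fit: yaw g (clamp vs shelf-outward axes), offset
obs=[((10,88),m["bar_in"])]
def res(p):
    g,u0,v0=p; c,s=np.cos(g),np.sin(g); T=lambda x,y:np.array([u0+c*x-s*y,v0+s*x+c*y])
    r=list(T(10,85)-m["bar_in"])
    for k in("scr_tip","scr_r"):
        d=m[k]-[u0,v0]; r.append(c*d[0]+s*d[1]+26)
    # extents: outermost a0 = 78, outerL ~ -87.5 at a0~5, outerR 36.5 at a0~27
    for (u,v),t in (((5,-88),-94),((13,-87.5),-94),((27,37.3),30),((19,36.2),30)):
        d=np.array([u-u0,v-v0]); r.append(-s*d[0]+c*d[1]-t)
    d=np.array([77.5-u0,-42-v0]); r.append(c*d[0]+s*d[1]-58)
    return r
s=least_squares(res,[0,20,5],loss="soft_l1",f_scale=2); g,u0,v0=s.x; print("yaw off deg",np.degrees(g),"u0,v0",u0,v0,"res",np.round(s.fun,1))
c,sn=np.cos(g),np.sin(g)
for n,(x,y) in dict(origin=(0,0),window=(18,-30),foot=(-39,-94),out=(-54,88),inn=(10,88),back=(58,-35)).items():
    a=np.array([u0+c*x-sn*y,v0+sn*x+c*y]); print(n,a.round(1),(C+A.T@a).round(1))
E
```

```text
bar_in [667.4 295.8] aligned [ 9.1 96.5]
scr_tip [563.5 378.3] aligned [ -8.1 -35.1]
scr_r [663.8 330.9] aligned [-19.1  75.3]
pad [537.5 391.6] aligned [ -6.1 -64.3]
screw angle 5.708311357025806
yaw off deg 6.890870085844435 u0,v0 13.046765185506324 7.081357756821215 res [ 3.7 -3.8 -0.1  2.2  0.6  0.1 -1.7 -1.8  0.1]
origin [13.   7.1] [588.8 338.5]
window [ 34.5 -20.5] [554.  334.3]
foot [-14.4 -90.9] [518.9 412.5]
out [-51.1  88. ] [691.1 351.8]
inn [12.4 95.6] [665.  293.4]
back [ 74.8 -20.7] [533.1 299.8]
```

```bash
python3 - <<'E'
from h import *
H0=hookR(SY,0); o=tool(H0).as_quat().tolist()
manip.movep([600,66,470],o); log("pre")
M=manip.camera_info("wrist")["world_from_camera"]; pic,d=manip.grab_frame("wrist")
cv2.imwrite("pics/w2.png",pic[:,:,::-1]); P=cloud("wrist",d,M); hsv=cv2.cvtColor(np.ascontiguousarray(pic[:,:,::-1]),cv2.COLOR_BGR2HSV)
H,S,V=[hsv[...,k] for k in range(3)]; X,Y,Z=[P[...,k] for k in range(3)]
on=(d>0)&(X>400)&(X<790)&(Y>-20)&(Y<200)
def show(n,m):
    n_,L,st,_=cv2.connectedComponentsWithStats(m.astype(np.uint8),connectivity=8)
    if n_<2: print(n,0); return
    q=P[L==1+np.argmax(st[1:,4])]; print(n,len(q),np.percentile(q[:,2],[5,50,95]).round(0),rect(q))
show("otop",on&(H>2)&(H<16)&(S>140)&(abs(Z-380)<4))
show("orange",on&(H>2)&(H<16)&(S>140)&(Z>320))
show("arms",on&(abs(Z-310)<5)&(X>560)&(X<690)&~((H<16)&(S>140)))
show("base",on&(abs(Z-176)<3)&(X>560)&(X<690)&(V>50))
show("offcut",on&(abs(Z-208)<5)&(X>690)); show("tape",on&(abs(Z-188)<5)&(X<530))
print(manip.read_state()["joint_positions"].round(2))
E
```

```text
pre t 6.3 [599.8  66.1 469.8] F [ 0.5  0.1 -0.1] w 1.005
otop 67 [376. 380. 381.] (array([621.8,  64.1]), array([ 9.5, 23.6]), 18.4, [[614.0, 74.0], [621.0, 51.0], [630.0, 54.0], [623.0, 77.0]])
orange 390 [327. 361. 380.] (array([631.1,  65.7]), array([22.7, 24.3]), 88.7, [[619.0, 55.0], [643.0, 54.0], [644.0, 77.0], [619.0, 77.0]])
arms 562 [308. 312. 314.] (array([635.6,  64.4]), array([36. , 61.1]), 87.9, [[604.0, 48.0], [665.0, 45.0], [667.0, 81.0], [606.0, 84.0]])
base 1551 [175. 177. 178.] (array([630. ,  65.1]), array([83.5, 83.4]), 88.0, [[587.0, 25.0], [670.0, 22.0], [673.0, 105.0], [590.0, 108.0]])
offcut 1528 [207. 209. 210.] (array([740.6,  63.1]), array([80. , 44.9]), 88.5, [[717.0, 24.0], [762.0, 23.0], [764.0, 103.0], [719.0, 104.0]])
tape 702 [186. 187. 189.] (array([466.8,  22.3]), array([53.8, 52.5]), 79.4, [[436.0, 1.0], [488.0, -9.0], [498.0, 44.0], [446.0, 54.0]])
[-0.14  0.29 -0.06  1.02  0.02  1.83 -0.28]
```

View pics/w2.png

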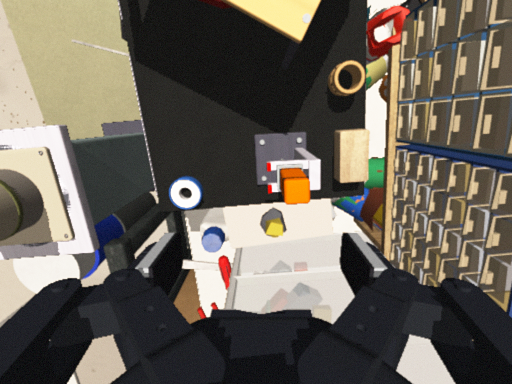

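```bash
sed -i 's/^SY=.*/SY=np.radians(-2.5)/; s/^G0=.*/G0=np.array([631,65,348.])/' h.py; python3 - <<'E'
from h import *
H0=hookR(SY,0); o=tool(H0).as_quat().tolist()
manip.movep((tcp_from_grip(G0,H0)+[0,0,110]).tolist(),o)
manip.line_to(tcp_from_grip(G0,H0).tolist(),rate=120,f_stop=10); log("down")
manip.set_gripper(0.0); log("grip")
b=tcp_from_grip(G0,H0)
print(manip.line_to((b+[0,0,14]).tolist(),rate=60)); log("lift")
u=H0.apply([-1,0,0])
print(manip.line_to((b+[0,0,14]+65*u).tolist(),rate=100,f_stop=12)); log("out")
p,d=manip.grab_frame("scene"); cv2.imwrite("pics/s2.png",cv2.resize(p[130:330,200:400,::-1],None,fx=3,fy=3))
# ik check for pull
for yaw in (-24.5,-31):
  Hp=hookR(np.radians(yaw),np.radians(55)); o2=tool(Hp).as_quat().tolist(); out=-Hp.as_matrix()[:,1]; out[2]=0; out/=np.linalg.norm(out)
  for s,z in ((165,225),(0,212),(0,183),(80,183),(165,183),(185,183)):
    q=manip.ik(tcp_from_grip(grip_from_toe(np.r_[(np.array([558,331])+s*out[:2]),z],Hp),Hp).tolist(),o2); print(yaw,s,z,None if q is None else q.round(2))
E
```

```text
down t 7.7 [631.3  65.1 330.2] F [ 0.4  0.1 -0.4] w 0.995
grip t 8.3 [631.1  65.  329.2] F [ 1.2 -0.1  2.2] w 0.276
False
lift t 8.6 [631.2  65.  343.4] F [-0.3  0.2 -0.9] w 0.275
False
out t 9.4 [566.4  67.7 342.9] F [ 0.3  0.  -0.9] w 0.276
-24.5 165 225 [ 0.18 -0.21  0.16  2.15 -0.98  1.28  0.26]
-24.5 0 212 [ 0.02 -0.11 -0.07  2.11 -1.11  0.96  0.12]
-24.5 0 183 [ 0.02 -0.08 -0.07  2.14 -1.15  0.92  0.2 ]
-24.5 80 183 [ 0.09 -0.14  0.05  2.19 -1.1   1.07  0.27]
-24.5 165 183 [ 0.16 -0.16  0.19  2.21 -1.01  1.23  0.36]
-24.5 185 183 [ 0.18 -0.16  0.23  2.21 -0.99  1.27  0.38]
-31 165 225 [ 0.13 -0.38  0.17  2.28 -0.96  1.17  0.13]
-31 0 212 [-0.04 -0.21 -0.07  2.19 -1.12  0.83  0.01]
-31 0 183 [-0.05 -0.18 -0.06  2.23 -1.18  0.79  0.1 ]
-31 80 183 [ 0.01 -0.27  0.06  2.3  -1.11  0.94  0.16]
-31 165 183 [ 0.1  -0.34  0.21  2.34 -1.    1.11  0.23]
-31 185 183 [ 0.12 -0.35  0.25  2.34 -0.97  1.15  0.25]
```

View pics/s2.png

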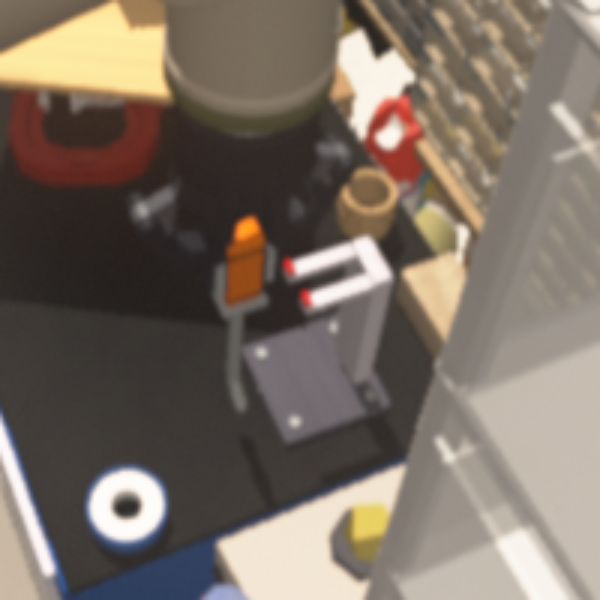

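```bash
cat >> h.py <<'E'
YP=np.radians(-24.5); HP=hookR(YP,np.radians(55)); OP=tool(HP).as_quat().tolist()
OUT=np.array([np.sin(YP),-np.cos(YP),0]); T0=np.array([565,333,0.])
def pull_tcp(s,z,lat=0): return tcp_from_grip(grip_from_toe(T0+s*OUT+[0,0,z]+lat*np.array([np.cos(YP),np.sin(YP),0]),HP),HP).tolist()
E
python3 - <<'E'
from h import *
s=manip.read_state(); manip.line_to((s["eef_pos"]+[-20,10,70]).tolist(),rate=150)
manip.movep(pull_tcp(160,232),OP); log("appr")
print(manip.line_to(pull_tcp(60,214),rate=120,f_stop=8)); log()
print(manip.line_to(pull_tcp(0,214),rate=60,f_stop=6)); log("over")
M=manip.camera_info("wrist")["world_from_camera"]; pic,d=manip.grab_frame("wrist"); cv2.imwrite("pics/w3.png",pic[:,:,::-1]); np.save("pics/w3.npy",d)
p,d=manip.grab_frame("scene"); 
a=cv2.resize(pic[100:290,170:360,::-1],(500,500)); b=cv2.resize(p[110:210,190:290,::-1],(300,300))
c=np.zeros((500,800,3),np.uint8); c[:,:500]=a; c[:300,500:]=b; cv2.imwrite("pics/v3.png",c)
E
```

```text
appr t 11.1 [453.6  88.4 325.5] F [-0.   0.6 -2.1] w 0.273
False
 t 12.1 [495.  178.6 307.6] F [ 0.5  0.7 -1.1] w 0.274
False
over t 13.2 [519.8 233.3 307.5] F [-0.3 -0.5 -2.4] w 0.279
```

View pics/v3.png

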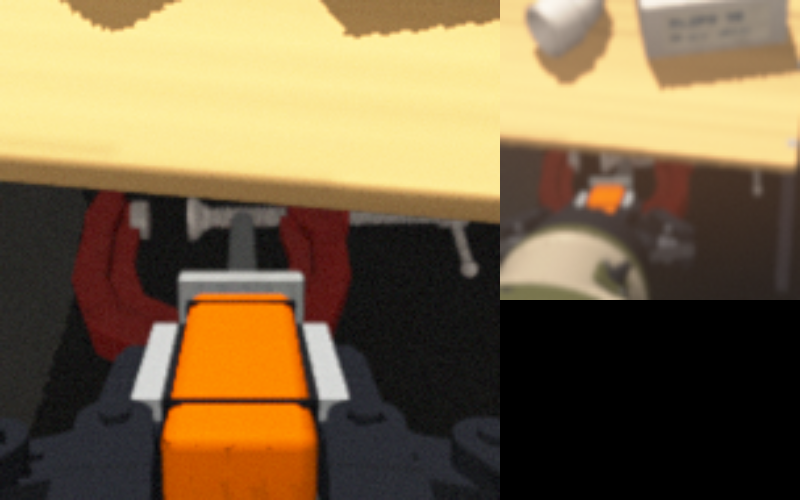

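```bash
python3 - <<'E'
from h import *
st=manip.line_to(pull_tcp(0,181),rate=40,f_stop=7); log(f"down {st}")
if not st:
    f0=manip.read_state()["wrist_force"]
    for s in (8,16,24,35,50):
        st=manip.line_to(pull_tcp(s,181),rate=40,f_stop=15); log(f"s={s} {st}")
        if st: break
M=manip.camera_info("wrist")["world_from_camera"]; pic,d=manip.grab_frame("wrist"); cv2.imwrite("pics/w4.png",pic[:,:,::-1])
p,d=manip.grab_frame("scene"); 
a=cv2.resize(pic[100:290,170:360,::-1],(500,500)); b=cv2.resize(p[110:210,190:290,::-1],(300,300))
c=np.zeros((500,800,3),np.uint8); c[:,:500]=a; c[:300,500:]=b; cv2.imwrite("pics/v4.png",c)
E
```

```text
down False t 14.3 [519.9 233.7 274.8] F [ 0.7  0.1 -1.3] w 0.275
s=8 False t 14.6 [516.6 226.  274.7] F [-0.6 -0.4 -2.4] w 0.272
s=16 False t 15.0 [513.2 218.9 274.5] F [ 0.1  1.1 -1.8] w 0.27
s=24 False t 15.3 [509.8 211.8 274.7] F [-1.   1.5 -1.3] w 0.27
s=35 False t 15.8 [505.4 201.4 274.4] F [ 0.6  0.7 -2.1] w 0.276
s=50 False t 16.3 [499.1 187.8 274.4] F [-0.1  0.1 -2. ] w 0.277
```

View pics/v4.png

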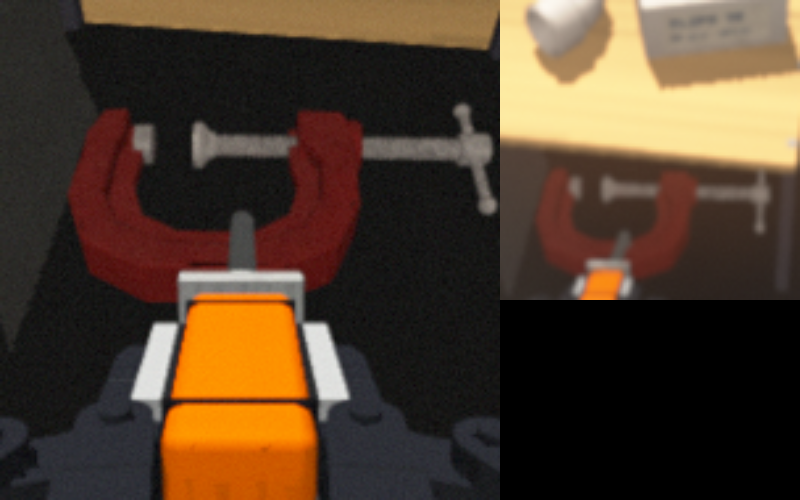

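```bash
cat >> h.py <<'E'
def clampview(n):
    M=manip.camera_info("wrist")["world_from_camera"]; pic,d=manip.grab_frame("wrist"); p=np.ascontiguousarray(pic[:,:,::-1]); cv2.imwrite(f"pics/{n}.png",p)
    P=cloud("wrist",d,M); hsv=cv2.cvtColor(p,cv2.COLOR_BGR2HSV); H,S,V=[hsv[...,k] for k in range(3)]; Z=P[...,2]
    C=np.array([589.4,353.3]); e=np.radians(59); A=-np.array([[np.cos(e),np.sin(e)],[-np.sin(e),np.cos(e)]])
    on=(d>0)&(P[...,0]<680)&(P[...,0]>400)&(P[...,1]>100)
    red=on&(Z>190)&(Z<203)&((H<6)|(H>172))&(S>120); gr=on&(Z>176)&(Z<200)&(S<60)&(V>90)
    for k,m in (("red",red),("grey",gr)):
        nn,L,st,_=cv2.connectedComponentsWithStats(m.astype(np.uint8)); m=np.isin(L,[j for j in range(1,nn) if st[j,4]>8])
        q=P[m]; a=(q[:,:2]-C)@A.T
        if len(q): print(k,len(q),"u",np.percentile(a[:,0],[1,99]).round(0),"v",np.percentile(a[:,1],[1,99]).round(0),"x",np.percentile(q[:,0],[1,99]).round(0),"y",np.percentile(q[:,1],[1,99]).round(0),rect(q))
    return pic
E
python3 - <<'E'
from h import *
for s in (100,150,172):
    st=manip.line_to(pull_tcp(s,181),rate=60,f_stop=15); log(f"s={s} {st}")
    if st: break
pic=clampview("w5"); p,d=manip.grab_frame("scene")
a=pic[60:290,130:390,::-1]; c=np.zeros((500,800,3),np.uint8); c[:442,:500]=cv2.resize(a,(500,442)); c[:400,500:]=cv2.resize(p[110:310,170:320,::-1],(300,400)); cv2.imwrite("pics/v5.png",c)
E
```

```text
s=100 False t 17.4 [478.3 142.7 274.4] F [ 0.   0.5 -1.2] w 0.273
s=150 False t 18.4 [457.6  97.2 274.4] F [ 0.  -0.7 -1.4] w 0.275
s=172 False t 18.9 [448.5  76.6 274.4] F [-0.2  0.8 -1.4] w 0.27
red 2629 u [130. 229.] v [-64.  58.] x [434. 565.] y [147. 260.] (array([496.4, 199.8]), array([ 95.7, 129.4]), 65.8, [[418.0, 183.0], [536.0, 130.0], [575.0, 217.0], [457.0, 270.0]])
grey 1182 u [106. 212.] v [-44. 195.] x [474. 666.] y [100. 249.] (array([585.2, 186.8]), array([ 99.6, 243.9]), 40.3, [[468.0, 247.0], [626.0, 62.0], [702.0, 126.0], [544.0, 312.0]])
```

View pics/v5.png

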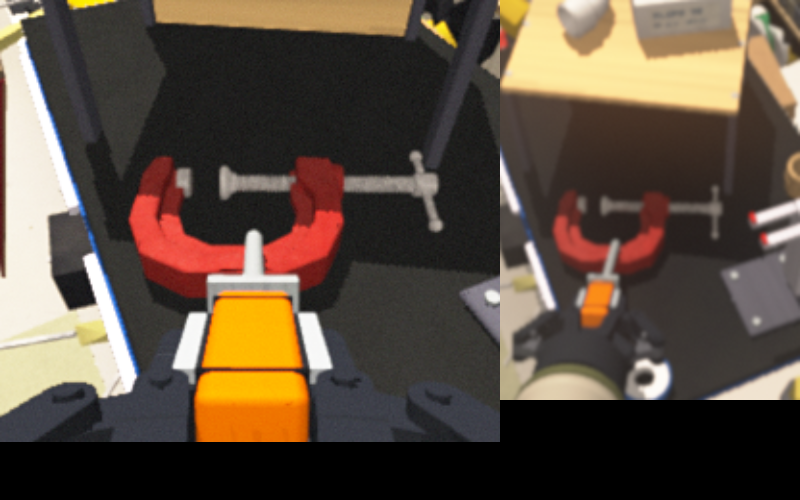

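```bash
python3 - <<'E'
from h import *
print(manip.line_to(pull_tcp(186,181),rate=50,f_stop=15)); log("186")
print(manip.line_to(pull_tcp(173,181),rate=50,f_stop=8)); log("back")
print(manip.line_to(pull_tcp(173,235),rate=70,f_stop=10)); log("up")
clampview("w6")
manip.line_to(pull_tcp(173,300),rate=150)
H0=hookR(SY,0); o=tool(H0).as_quat().tolist(); b=tcp_from_grip(G0,H0); u=H0.apply([-1,0,0])
manip.movep((b+[0,0,80]+95*u).tolist(),o); log("upright")
p,d=manip.grab_frame("scene"); cv2.imwrite("pics/s7.png",cv2.resize(p[110:310,170:370,::-1],(600,600)))
M=manip.camera_info("wrist")["world_from_camera"]; pic,d=manip.grab_frame("wrist"); cv2.imwrite("pics/w7.png",pic[:,:,::-1]); np.save("pics/w7.npy",d);np.save("pics/w7M.npy",M)
E
```

```text
False
186 t 19.4 [442.7  64.  274.4] F [ 0.1  0.1 -1.3] w 0.277
False
back t 19.8 [447.9  76.7 274.4] F [-0.6  0.6 -1.5] w 0.275
False
up t 20.7 [447.8  76.3 328.1] F [-0.   0.5 -2.4] w 0.274
red 1491 u [142. 234.] v [-63.  60.] x [428. 562.] y [142. 249.] (array([492.8, 192.5]), array([ 84.8, 130.2]), 66.7, [[416.0, 179.0], [536.0, 128.0], [569.0, 206.0], [450.0, 257.0]])
grey 858 u [118. 213.] v [-42. 191.] x [468. 661.] y [100. 237.] (array([578.2, 180.3]), array([ 92.3, 236.3]), 43.9, [[463.0, 233.0], [627.0, 63.0], [693.0, 127.0], [529.0, 297.0]])
upright t 22.3 [535.5  68.5 407.5] F [-0.2 -1.3 -1.5] w 0.277
```

View pics/s7.png

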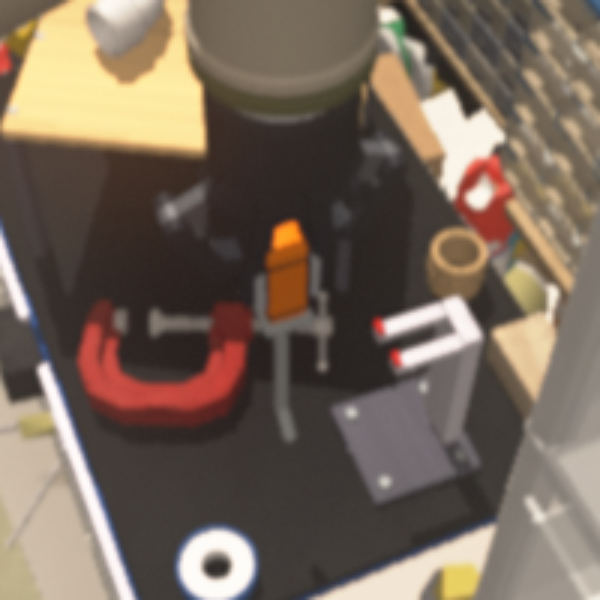

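```bash
python3 - <<'E'
from h import *
H0=hookR(SY,0); o=tool(H0).as_quat().tolist(); b=tcp_from_grip(G0,H0); u=H0.apply([-1,0,0])
manip.line_to((b+[0,0,13]+75*u).tolist(),rate=120); manip.hold(0.3); log("pre")
p,d=manip.grab_frame("scene"); P=cloud("scene",d); X,Y,Z=[P[...,k] for k in range(3)]
g=G0+[0,0,13]+75*u
m=(d>0)&(abs(X-g[0])<25)&(abs(Y-g[1])<30)&(Z>195)&(Z<400)
for a in range(200,392,16):
    q=P[m&(Z>=a)&(Z<a+16)]
    if len(q)>2: print(a,len(q),(np.median(q,0)[:2]-g[:2]).round(1))
E
```

```text
pre t 23.4 [556.2  68.3 342.6] F [-0.8 -0.5 -1.5] w 0.27
200 42 [-0.6 -8.9]
216 20 [-0.5 -1.5]
232 17 [-1.  -2.4]
248 20 [-1.5 -1.6]
264 18 [-1.3 -2. ]
280 25 [-1.7 -1.7]
296 8 [-0.5 -2.6]
312 18 [ -6.5 -12.4]
328 93 [ -2.6 -10.4]
344 109 [ -2.7 -10. ]
360 127 [-3.  -9.9]
376 132 [  1.1 -10.5]
```

```bash
python3 - <<'E'
from h import *
H0=hookR(SY,0); o=tool(H0).as_quat().tolist(); b=tcp_from_grip(G0,H0)
st=manip.line_to((b+[0,0,13]).tolist(),rate=60,f_stop=8); log(f"in {st}")
if not st:
    st=manip.line_to((b+[0,0,-1]).tolist(),rate=25,f_stop=6); log(f"down {st}")
    p,d=manip.grab_frame("scene"); P=cloud("scene",d)
    m=(d>0)&(abs(P[...,0]-631)<20)&(abs(P[...,1]-65)<20)&(P[...,2]>372); print("top z",np.percentile(P[m][:,2],[50,90]) if m.any() else None)
    manip.set_gripper(1.0); log("open")
    manip.line_to((b+[0,0,120]).tolist(),rate=120,f_stop=6); log("up")
    manip.movep([450,20,480],o); log("away")
    p,d=manip.grab_frame("scene"); cv2.imwrite("pics/s8.png",cv2.resize(p[110:310,170:370,::-1],(600,600)))
    P=cloud("scene",d); np.save("pics/s8.npy",d); cv2.imwrite("pics/s8full.png",p[:,:,::-1])
E
```

```text
in False t 24.9 [630.8  65.1 342.2] F [-0.2  0.6 -2.2] w 0.278
down True t 25.4 [630.9  65.  329.2] F [ 0.4 -0.5  5.8] w 0.271
top z [715.91202293 718.47757181]
open t 26.1 [630.6  65.  328.2] F [-0.   0.5  0. ] w 1.0
up t 27.2 [630.9  65.  448.3] F [-0.   0.2  0.2] w 1.003
away t 28.0 [450.2  20.  479.8] F [ 0.8 -0.7 -0.5] w 0.995
```

View pics/s8.png

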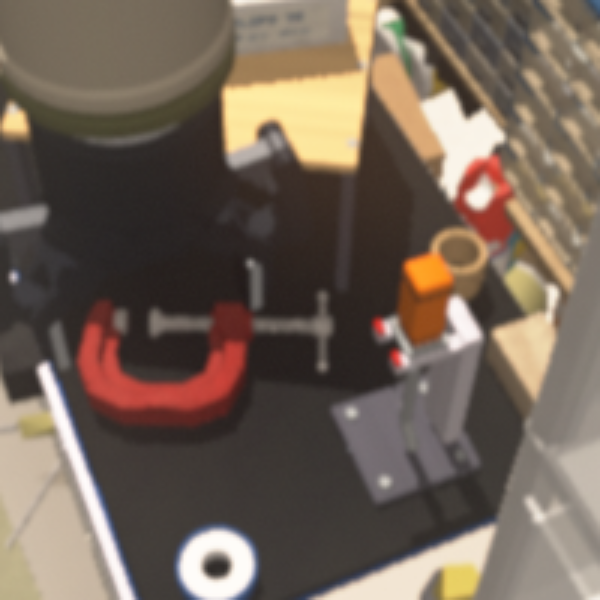

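```bash
python3 - <<'E'
from h import *
p=cv2.imread("pics/s8full.png"); d=np.load("pics/s8.npy"); P=cloud("scene",d); hsv=cv2.cvtColor(p,cv2.COLOR_BGR2HSV); H,S,V=[hsv[...,k] for k in range(3)]; X,Y,Z=[P[...,k] for k in range(3)]
on=(d>0)&(X>400)&(X<790)&(Y>-20)&(Y<570)
def show(n,m):
    n_,L,st,_=cv2.connectedComponentsWithStats(m.astype(np.uint8)); q=P[L==1+np.argmax(st[1:,4])]; print(n,len(q),np.percentile(q[:,2],[5,95]).round(0),rect(q)); return q
show("orange",on&(H>3)&(H<16)&(S>180)&(Z>300)&(Y<150))
show("coupling",on&(abs(Z-210)<7)&(Y>110)&(X>660)&(Y<230))
show("offcut",on&(abs(Z-208)<7)&(X>690)&(Y<130)); show("tape",on&(abs(Z-188)<6)&(Y<100)&(X<560))
q=show("crossbar",on&(abs(Z-184)<9)&(X>560)&(X<660)&(Y>112)&(Y<260)&(V>70)&(S<80))
xs=np.array([np.cos(np.radians(59)),np.sin(np.radians(59))]); print("u",((np.array([589.4,353.3])-q[:,:2])@xs).min())
log(); manip.job_done()
E
```

```text
orange 308 [329. 381.] (array([629.4,  65. ]), array([25.2, 23.7]), 88.5, [[617.0, 53.0], [641.0, 52.0], [642.0, 77.0], [618.0, 78.0]])
coupling 114 [204. 212.] (array([735.5, 178.7]), array([38.7, 41.9]), 3.9, [[715.0, 198.0], [718.0, 156.0], [756.0, 159.0], [753.0, 201.0]])
offcut 357 [204. 211.] (array([742.1,  73. ]), array([65.3, 44.9]), 89.4, [[719.0, 41.0], [764.0, 40.0], [765.0, 105.0], [720.0, 106.0]])
tape 477 [184. 189.] (array([468.,  23.]), array([52.9, 53. ]), 25.5, [[433.0, 36.0], [456.0, -12.0], [503.0, 11.0], [480.0, 58.0]])
crossbar 167 [183. 191.] (array([599.4, 167.4]), array([65.6, 60.9]), 5.1, [[564.0, 195.0], [569.0, 134.0], [635.0, 140.0], [629.0, 201.0]])
u 110.94659939301833
 t 28.1 [450.6  20.1 479.4] F [-0.3  0.2  0.3] w 0.998
the job is handed in; nothing more can be done
```

I took the hook off its stand, tilted it 55° to get its toe down into the clamp's window, and dragged the clamp out from under the shelf. I then hung the hook back upright in the fork, let go, moved the arm away and handed the job in at about 28 s.

My last checks from the camera images:
- **Clamp:** its rearmost part, the screw's cross bar, is about 11 mm in front of the roof's edge by the scene camera and about 18 mm by the wrist camera. The two disagree by about 7 mm, but both put it clear. It lies wholly on the chest top.
- **Hook:** it stands upright with its collar down on the fork. Its handle is within about 2 mm of where it hung at the start, and the gripper is open and away from it.
- **Tape roll, coupling and offcut:** all three are where they were, to within about 1 mm.
- **Forces:** the wrist force stayed below about 6 N in every reading I took.

One check failed. A depth reading of the handle's height just before I let go picked up the arm instead and gave no useful value. The later picture and measurement, taken with the arm clear, covered that point.

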